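Turn up a drying cup and stand the glaze brush in it

TASK

The rinsed terracotta tumbler is drying upside down on the bench: turn it over, stand it mouth up in the middle of the round plaster bat and let go of it. Then take the brush from its rest and stand it in the tumbler, bristles up. Set the tumbler down gently and leave the vase, the glaze jar, the upturned squat bowl and the clay piece where they are.

Things in the scene. Friction and masses are not known exactly. Their poses are not given: they have to be found in the camera images.
- cup: The tumbler: terracotta, straight wall, no handle; 62 mm outer diameter, 80 mm tall, wall 4 mm, floor 6 mm (inside 54 mm wide, 74 mm deep), 0.12 to 0.25 kg; foot's last 6 mm tapers to 54 mm. Taller and narrower of the two upside-down terracotta vessels. Origin: centre of the foot's underside; z along the axis from foot to mouth: down at the start, origin 80 mm above the bench.
- cup_rim (a point): Centre of the tumbler's mouth, in the rim plane, 80 mm along the cup's z from its origin.
- bat_top (a point): Centre of the top of the plaster bat, a fixed round off-white disc 130 mm in diameter and 12 mm thick lying on the bench; z up.
- cradle: Fixed low wooden cradle where a cup can lie on its side without rolling (use optional): 130 x 75 x 4 mm board, two rails along its x, 130 mm long, 12 mm wide, tops 12 mm above the bench, 30 mm free between them (centres y = +-21 mm). The tumbler lying on the rails has its axis 39 mm above the bench. Origin: centre of the underside, on the bench.
- rest: Fixed dark wooden brush rest: 130 x 50 x 6 mm board, two 10 mm thick notched supports at x = +-58 mm (36 mm wide, tops 35 mm, notch floor 27 mm above the bench). Origin: centre of the underside, on the bench. The brush lies in the notches along x, bristles to +x, axis 32 mm above the bench, free over the 106 mm between supports.
- brush: The brush: 200 mm long, pale wooden handle 10 mm in diameter and 150 mm long, then a metal ferrule 11 mm in diameter and 24 mm long, then dark bristles 26 mm long and up to 15 mm thick; 30 g. Origin: on the axis at mid-length; x runs along the axis towards the bristles.
- brush_butt (a point): Centre of the free end of the brush handle, at x = -100 mm of the brush.
- vase: Bystander: terracotta vase, 96 mm wide at most, 150 mm tall. Origin: centre of its underside.
- jar: Bystander: glass glaze jar with white lid, 70 mm in diameter, 90 mm tall. Origin: centre of its underside.
- bowl: Bystander: squat terracotta bowl standing mouth down, 96 mm across the mouth, 45 mm tall. Origin: centre of its foot's underside, which is on top (45 mm up).
- clay: Bystander: terracotta clay piece 70 x 35 mm with two white knobs, 48 mm tall. Origin: centre of its underside.
- bat: The bat itself; origin at the centre of its underside, on the bench.

How it is judged:
By the outcome, as a careful person would: the job done as asked, in the order asked, and still so for the second after the job is handed in, with the robot touching nothing.
It also fails if it takes over 72 s, if anything falls off the work surface, if the arm or the gripper's body presses on something with over 40 N, if the wrist force passes 120 N, or if a joint passes its speed limit or range.

ROBOT

A 6-joint arm with a two-finger parallel gripper is mounted at the origin on the work surface. World frame = base frame: x ahead of the robot, y to its left, z up, the work surface at z = 0. Lengths are in m, angles in rad, forces in N, time in s.
With the tool pointing down it reaches from about 0.35 to 0.975 m from the base axis. Payload 7.1 kg.
Tool frame: the origin (TCP) lies midway between the tips of the shut fingers; the grasp point (between the pads) lies 19 mm behind it; z points along the fingers, y is the line along which they close (so a half turn about z gives the same grasp; the last joint's range is limited). The gripper opens to 88 mm and grips with 3 to 60 N. Pads are 20 mm wide; open, the fingers measure 115 mm over their backs; the gripper's body (75 mm by 178 mm) begins 61 mm behind the grasp point.
Start: joints at [-0.019, 0.423, 1.63, -0, 1.089, -0.019], TCP at [0.625, 0, 0.223] pointing down, gripper open.
Joint ranges: [-3, 3], [-0.9, 2.11], [0.09, 2.58], [-1.31, 4.45], [0.11, 2.69], [-2.54, 2.54]. Speed limits (rad/s): [2.39, 2.39, 3.01, 3.14, 3.14, 3.14].

INTERFACE

Orientations are given as a unit quaternion [w, x, y, z].
In Python, from station import move_pose, movel, movej, command_gripper, wait, inverse_kinematics, read_camera, camera_info, MotionError, job_done, get_time, get_joint_pos, get_qvel, get_effort, get_tcp_pos, get_ee_rot, get_ft_force, get_ft_torque, get_grip_width, get_finger_force gives the robot as it stands. Calls block until the motion is done:
- move_pose(position, orientation): joint-space move of the TCP to a pose.
- movel(position, frame=None, v=0.15, until_force=None): straight line of the TCP; frame=None keeps the orientation; v is the mean speed in m/s. With until_force (N) it stops when the force on the tool has changed by that much, and returns True; else False.
- movej(angles): joint-space move.
- command_gripper(opening): opening from 0.0 (shut) to 1.0 (fully open); the grip force is fixed at half the most; returns when the fingers have stopped.
- wait(seconds).
- inverse_kinematics(position, orientation): joint angles nearest the present ones, or None.
- read_camera(name): name is "scene" or "side" or "wrist"; returns the picture (400x640x3 uint8, red, green, blue); there is no depth.
- camera_info(name): a dict with "intrinsics" (3x3 intrinsics, pixels), "T" (4x4, takes a point from camera to world coordinates); the wrist camera has in their place "tool_from_camera" (4x4, takes a point from camera to tool coordinates, whose origin is the TCP and whose axes are the flange's). Camera axes: x right, y up, looking along -z (the intrinsics and any distortion apply to the point x, -y, -z); pixel columns grow to the right and rows downward; lengths in m; the calibration is good to about 2 mm. A picture is of the moment at which its call begins: read the wrist's pose just before it. camera_info takes no time and is no camera call.
A pose or a line that the arm cannot do raises MotionError and nothing moves.
- job_done(): hands the job in; it is judged then, once.
Readings, each from a call of its own:
- get_time(): time.
- get_joint_pos(): joint angles.
- get_qvel(): joint speeds.
- get_effort(): joint torques, N m.
- get_tcp_pos(): TCP position.
- get_ee_rot(): TCP orientation.
- get_ft_force(): force on the tool from outside, world axes, zero at the start.
- get_ft_torque(): the same for the moment, N m.
- get_grip_width(): opening from 0.0 (shut) to 1.0 (fully open).
- get_finger_force(): force on a finger pad.
Only numpy, scipy, OpenCV 4.12 (cv2) and the standard library are available. Lean on these libraries where they do the work, as an engineer would, in place of code of your own. Each camera call takes 0.05 s, during which the arm holds its last target. There are 200 camera calls.

## Working session

There is one attempt and no reset: what is moved stays moved. The work goes in short steps, each a Python script; the robot and the scene stay as the last script left them, time stands still between calls to the robot, and variables do not carry over. Pictures are saved under pics/ and viewed, at most 10 in all, crops included, and the job is handed in when it is done.

```bash
ls; mkdir -p pics; python3 - <<'E'
from station import *
import cv2
for n in ("scene","side"):
    cv2.imwrite(f"pics/{n}0.png",read_camera(n)[:,:,::-1])
    print(n,camera_info(n))
print(camera_info("wrist"), get_time())
E
```

```text
pics
scene {'intrinsics': array([[419.62981538,   0.        , 317.01844195],
       [  0.        , 419.62981538, 205.2778604 ],
       [  0.        ,   0.        ,   1.        ]]), 'T': array([[ 0.40270862, -0.74864874,  0.52664109,  1.0318963 ],
       [ 0.91530293,  0.32508913, -0.23777638, -0.22924005],
       [ 0.00680569,  0.57779073,  0.81615657,  0.7948504 ],
       [ 0.        ,  0.        ,  0.        ,  1.        ]])}
side {'intrinsics': array([[424.26959957,   0.        , 317.78947677],
       [  0.        , 424.26959957, 196.34750465],
       [  0.        ,   0.        ,   1.        ]]), 'T': array([[-0.86127842,  0.28944303, -0.41763886,  0.17803905],
       [-0.50792516, -0.46687655,  0.72390491,  0.65790485],
       [ 0.01454344,  0.83561296,  0.54912609,  0.58010686],
       [ 0.        ,  0.        ,  0.        ,  1.        ]])}
{'intrinsics': array([[277.52111597,   0.        , 323.69930727],
       [  0.        , 277.52111597, 194.86072687],
       [  0.        ,   0.        ,   1.        ]]), 'tool_from_camera': array([[-3.08938448e-04,  9.59632415e-01,  2.81257056e-01,
         7.51778613e-02],
       [ 9.99999852e-01,  4.22276417e-04, -3.42362025e-04,
         3.27704574e-04],
       [-4.47309919e-04,  2.81256909e-01, -9.59632404e-01,
        -1.61629444e-01],
       [ 0.00000000e+00,  0.00000000e+00,  0.00000000e+00,
         1.00000000e+00]])} 0.1
```

View pics/scene0.png

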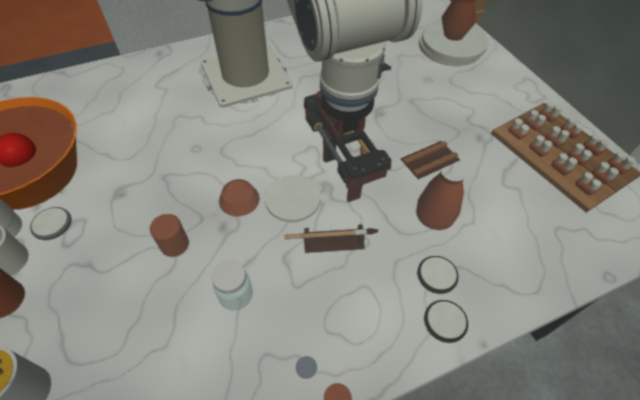

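View pics/side0.png

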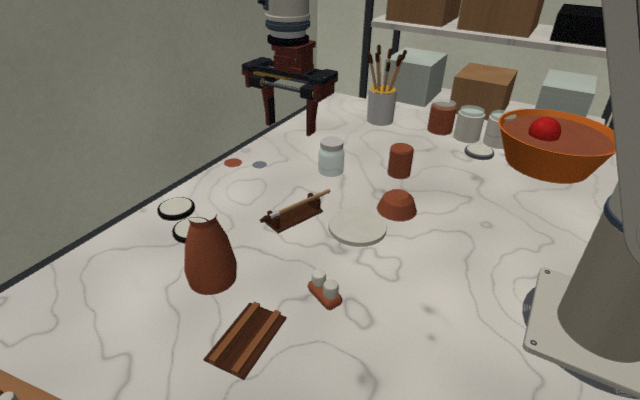

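Scene: tumbler top about (166,221), bat (293,198), rest (334,240), jar (233,285), bowl (239,190), vase (440,200) and cradle (431,158). Side: tumbler top (401,148), bat (358,226), clay (324,290). The brush has its bristles to the right in the scene picture, at (373,231), with the butt at (286,236).

```bash
cat > h.py <<'E'
from station import *
import numpy as np, cv2
from scipy.spatial.transform import Rotation as R
def ray(K,T,uv,z):
    d=np.linalg.inv(K)@[uv[0],uv[1],1]; d=T[:3,:3]@[d[0],-d[1],-d[2]]; o=T[:3,3]
    return o+d*(z-o[2])/d[2]
def px(name,uv,z):
    c=camera_info(name); return ray(c["intrinsics"],c["T"],uv,z)
def q(Rm):  # matrix -> wxyz
    return R.from_matrix(Rm).as_quat()[[3,0,1,2]]
def frame(z,y):  # tool z dir and y dir
    z=np.array(z,float);z/=np.linalg.norm(z);y=np.array(y,float);y-=z*(y@z);y/=np.linalg.norm(y)
    return np.column_stack([np.cross(y,z),y,z])
def down(a): return frame([0,0,-1],[-np.sin(a),np.cos(a),0])  # closing line at angle a from +y
def wristT():
    T=np.eye(4);w=get_ee_rot();T[:3,:3]=R.from_quat(np.array(w)[[1,2,3,0]]).as_matrix();T[:3,3]=get_tcp_pos()
    return T@camera_info("wrist")["tool_from_camera"]
def proj(K,T,p):
    c=np.linalg.inv(T)@np.append(p,1); return K[0,0]*c[0]/-c[2]+K[0,2], K[1,1]*-c[1]/-c[2]+K[1,2]
E
python3 - <<'E'
from h import *
np.set_printoptions(precision=3,suppress=True)
for n,l in dict(scene=[("cup",166,221,.08),("bat",293,198,.012),("butt",286,236,.032),("tip",378,231,.032),("bowl",239,187,.045),("jar",229,277,.09),("vasebase",438,216,0),("vasetop",450,181,.15),("cradle",431,158,.006)],
 side=[("cup",401,148,.08),("bat",358,226,.012),("butt",330,192,.032),("tip",263,220,.032),("bowl",397,197,.045),("jar",331,143,.09),("vasebase",211,278,0),("clay",325,295,.01),("cradle",246,340,.006)]).items():
    for k,u,v,z in l: print(n,k,px(n,(u,v),z))
print(get_tcp_pos(),get_ee_rot(),get_ft_force())
E
```

```text
scene cup [ 0.484 -0.318  0.08 ]
scene bat [ 0.486 -0.044  0.012]
scene butt [ 0.586 -0.099  0.032]
scene tip [0.653 0.085 0.032]
scene bowl [ 0.432 -0.152  0.045]
scene jar [ 0.66  -0.237  0.09 ]
scene vasebase [ 0.657  0.244 -0.   ]
scene vasetop [0.666 0.222 0.15 ]
scene cradle [0.504 0.321 0.006]
side cup [ 0.49  -0.314  0.08 ]
side bat [ 0.474 -0.035  0.012]
side butt [ 0.58  -0.096  0.032]
side tip [0.648 0.078 0.032]
side bowl [ 0.429 -0.141  0.045]
side jar [ 0.65  -0.224  0.09 ]
side vasebase [0.648 0.246 0.   ]
side clay [0.436 0.179 0.01 ]
side cradle [0.498 0.328 0.006]
[0.624 0.    0.222] [-0.001  0.707  0.707 -0.   ] [-0.245 -0.512 -0.015]
```

```bash
python3 - <<'E'
from h import *
move_pose([.47,0,.40],q(down(0)))
T=wristT(); im=read_camera("wrist"); np.save("T1.npy",T)
im=cv2.resize(im[80:400],None,fx=1.25,fy=1.25)if 0 else im
cv2.imwrite("pics/w1.png",im[:,:,::-1])
print(get_time(),get_joint_pos(),get_tcp_pos(),T[:3,3])
E
```

```text
1.5583 [-2.53209997e-02  1.44564551e-02  1.74335943e+00  3.56793756e-05
  1.38460511e+00 -1.59533863e+00] [4.70069591e-01 9.49988902e-06 3.99490589e-01] [ 0.39334295 -0.00186918  0.56130314]
```

View pics/w1.png

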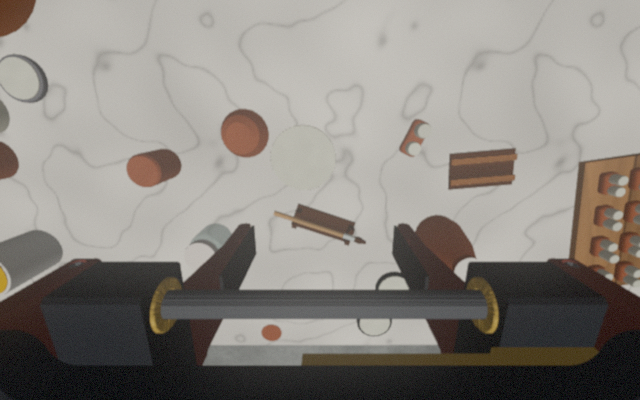

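Wrist view: tumbler top about (145,168), bat (303,157), cradle centre (482,169) with rails along image x (world y), brush butt (275,213) and tip (364,241), clay (415,138), vase (445,245).

```bash
cat >> h.py <<'E'
def tilt(az,s,e=np.pi/4,flip=1):
    """tool z tilted below horizontal by e, heading s*u, u at azimuth az; y = flip*(Z x u)"""
    u=np.array([np.cos(az),np.sin(az),0]); w=np.array([-np.sin(az),np.cos(az),0])
    return frame(s*np.cos(e)*u-[0,0,np.sin(e)],flip*w)
E
python3 - <<'E'
from h import *
np.set_printoptions(precision=3,suppress=True)
K=camera_info("wrist")["intrinsics"];T=np.load("T1.npy")
im=cv2.imread("pics/w1.png")
hsv=cv2.cvtColor(im,cv2.COLOR_BGR2HSV)
for k,u,v,z in [("cup",145,168,.08),("bat",303,157,.012),("butt",275,213,.032),("tip",364,241,.032),("bowl",243,132,.045),("c",448,153,.012),("c",515,149,.012),("c",515,184,.008),("c",450,189,.004),("clay",413,140,.02),("resta",297,206,.006),("restb",355,242,.006)]:
    print(k,ray(K,T,(u,v),z))
cup=np.array([.487,-.316]);bat=np.array([.482,-.04]);cr=np.array([.5,.325])
def ik(p,h,M):
    g=np.array([*p,h])+.019*M[:,2]
    r=inverse_kinematics(g,q(M)); return None if r is None else np.array(r)
for f in(1,-1):
  for az in (90,-90):
    for s in (1,-1): print("cradle",f,az,s,ik(cr,.039,tilt(np.radians(az),s,flip=f)),ik(cr,.2,tilt(np.radians(az),s,flip=f)))
  for n,p,h in(("cup",cup,.045),("bat",bat,.052)):
    for s in(1,-1):
      for az in range(-180,180,30):
        a=ik(p,h,tilt(np.radians(az),s,flip=f))
        b=ik(p,.2,tilt(np.radians(az),s,flip=f))
        if a is not None and b is not None: print(n,f,s,az,a)
E
```

```text
cup [ 0.485 -0.316  0.08 ]
bat [ 0.476 -0.043  0.012]
butt [ 0.587 -0.101  0.032]
tip [0.649 0.082 0.032]
bowl [ 0.425 -0.149  0.045]
c [0.468 0.243 0.012]
c [0.461 0.374 0.012]
c [0.533 0.391 0.008]
c [0.544 0.26  0.004]
clay [0.442 0.17  0.02 ]
resta [ 0.58  -0.059  0.006]
restb [0.664 0.066 0.006]
cradle 1 90 1 [0.211 0.763 1.963 1.358 0.786 2.163] None
cradle 1 90 -1 [ 0.799  0.929  1.453 -0.524  1.406 -2.08 ] [ 0.799  0.712  1.445 -0.516  1.601 -2.191]
cradle 1 -90 1 [ 0.799  0.929  1.453 -0.524  1.406  1.062] [ 0.799  0.712  1.445 -0.516  1.601  0.951]
cradle 1 -90 -1 [ 0.211  0.763  1.963  1.358  0.786 -0.979] [ 0.211  0.455  1.955  1.088  0.895 -0.579]
cup 1 1 -180 [-0.444  0.954  1.367 -0.308  1.555  1.251]
cup 1 1 -150 [-0.327  0.89   1.533 -0.577  1.343  1.038]
cup 1 1 -120 [-0.25   0.811  1.759 -0.897  1.058  0.93 ]
cup 1 1 -30 [-0.636  0.704  2.257  3.002  0.607  1.606]
cup 1 1 30 [-0.958  0.754  1.951  1.24   0.84   2.172]
cup 1 1 60 [-0.929  0.827  1.711  0.8    1.133  2.185]
cup 1 1 90 [-0.836  0.905  1.494  0.501  1.404  2.048]
cup 1 1 120 [-0.713  0.963  1.345  0.23
[... 3672 characters left out ...]
 -1.09 ]
bat -1 1 120 [-0.376  0.814  1.717  0.473  1.306 -1.192]
bat -1 1 150 [-0.231  0.858  1.593  0.207  1.457 -1.385]
bat -1 -1 -180 [-0.186  0.706  2.454  2.959  0.803  1.566]
bat -1 -1 -150 [-0.474  0.686  2.34   2.037  0.728  1.717]
bat -1 -1 -120 [-0.549  0.7    2.131  1.252  0.839  1.994]
bat -1 -1 -90 [-0.493  0.753  1.907  0.785  1.079  2.051]
bat -1 -1 -60 [-0.376  0.814  1.717  0.473  1.306  1.949]
bat -1 -1 -30 [-0.231  0.858  1.593  0.207  1.457  1.757]
bat -1 -1 0 [-0.075  0.87   1.559 -0.053  1.496  1.521]
bat -1 -1 30 [ 0.077  0.847  1.623 -0.314  1.413  1.295]
bat -1 -1 60 [ 0.212  0.795  1.771 -0.59   1.229  1.129]
bat -1 -1 90 [ 0.307  0.734  1.976 -0.942  0.985  1.072]
```

```bash
python3 - <<'E'
from h import *
im=cv2.imread("pics/w1.png")
a=cv2.resize(im[100:250,255:530],None,fx=2.9,fy=2.9,interpolation=cv2.INTER_CUBIC)
a=cv2.LUT(a,np.clip((np.arange(256)-20)*1.3,0,255).astype(np.uint8))
cv2.imwrite("pics/w1c.png",a)
hsv=cv2.cvtColor(im,cv2.COLOR_BGR2HSV)
m=((hsv[...,1]>90)&(hsv[...,2]<190)).astype(np.uint8)
n,l,st,c=cv2.connectedComponentsWithStats(m)
for i in range(1,n):
    if st[i,4]>150 and st[i,1]<230:
        p=np.argwhere(l==i)[:,::-1].astype(np.float32); print(st[i],c[i].round(1),cv2.minAreaRect(p),cv2.boxPoints(cv2.minAreaRect(p)).round().tolist())
E
```

```text
[  0   0  35  36 919] [13.7 14.2] ((17.0, 17.5), (35.0, 34.0), 90.0) [[-0.0, 0.0], [34.0, 0.0], [34.0, 35.0], [0.0, 35.0]]
[ 222  114   46   42 1434] [243.4 135.2] ((243.19229125976562, 134.96153259277344), (46.317466735839844, 39.10636520385742), 33.6900634765625) [[213.0, 138.0], [235.0, 106.0], [273.0, 132.0], [252.0, 164.0]]
[401 121  22  32 165] [410.8 137.6] ((414.2698974609375, 137.7439422607422), (15.058823585510254, 34.94117736816406), 28.07248878479004) [[399.0, 150.0], [416.0, 119.0], [429.0, 126.0], [413.0, 157.0]]
[127 155  36  31 836] [144.2 170.4] ((144.5, 170.5), (35.35533905029297, 29.698484420776367), 45.0) [[122.0, 168.0], [142.0, 148.0], [168.0, 172.0], [146.0, 194.0]]
[451 154  65  12 449] [483.1 159.6] ((483.0225524902344, 159.75889587402344), (8.792905807495117, 64.5390625), 85.03025817871094) [[450.0, 158.0], [515.0, 153.0], [516.0, 161.0], [451.0, 167.0]]
[  303   155   337   234 12229] [557.2 284.1] ((512.146728515625, 319.719970703125), (176.5958709716797, 395.3330993652344), 55.656219482421875) [[299.0, 358.0], [626.0, 135.0], [725.0, 281.0], [399.0, 504.0]]
[450 174  64  13 433] [481.2 180.1] ((481.5517578125, 180.12071228027344), (8.304548263549805, 63.52980041503906), 85.2363510131836) [[450.0, 179.0], [513.0, 173.0], [514.0, 182.0], [450.0, 187.0]]
[ 419  225   56   46 1238] [448.1 245.5] ((446.9731750488281, 243.81883239746094), (50.95622634887695, 37.684669494628906), 55.00798034667969) [[417.0, 234.0], [448.0, 212.0], [477.0, 254.0], [446.0, 275.0]]
```

View pics/w1c.png

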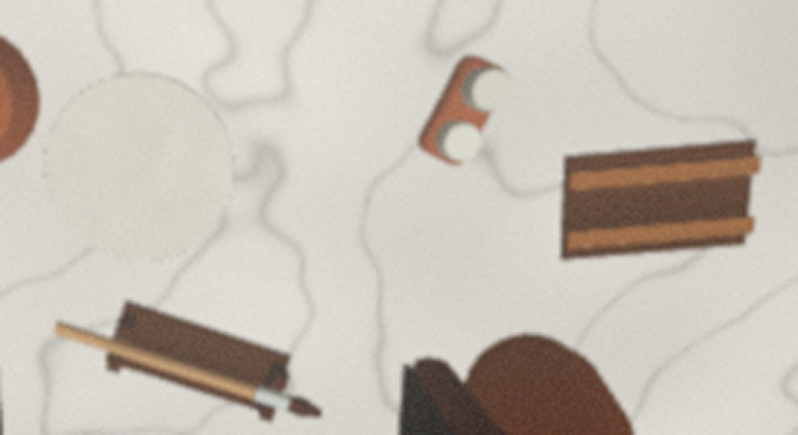

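Crop: bat centre (139,166), rail tops (570,179)-(759,164) and (568,242)-(753,226), brush butt (57,328), ferrule end (285,398), tip (320,411). Now hover beside the tumbler.

```bash
cat >> h.py <<'E'
def tcp(g,M,back=0): return np.array(g)+(.019-back)*M[:,2]
def go(g,M,back=0): move_pose(tcp(g,M,back),q(M))
def lin(g,M,back=0,v=.15,until_force=None): return movel(tcp(g,M,back),q(M),v=v,until_force=until_force)
E
python3 - <<'E'
from h import *
np.set_printoptions(precision=3,suppress=True)
K=camera_info("wrist")["intrinsics"];T=np.load("T1.npy")
f=lambda u,v,z: ray(K,T,(u/2.9+255-.33,v/2.9+100-.33),z)
P=[f(570,179,.012),f(759,164,.012),f(568,242,.012),f(753,226,.012)]
print(P,np.mean(P,0)); d=P[1]-P[0]+P[3]-P[2]; print("az",np.degrees(np.arctan2(d[1],d[0])))
print("bat",f(139,166.5,.012))
b,e=f(57,328,.032),f(285,398,.032);print(b,e,np.linalg.norm(e-b),"az",np.degrees(np.arctan2(*(e-b)[[1,0]])))
# tumbler top blob (foot 54mm) in the wrist picture
print("cup",ray(K,T,(144.5,170),.08))
M=tilt(np.radians(120),1,flip=-1)
go([.486,-.316,.05],M,back=.13)
T=wristT();im=read_camera("wrist");np.save("T2.npy",T);cv2.imwrite("pics/w2.png",im[:,:,::-1]);print(get_time())
E
```

```text
[array([0.485, 0.252, 0.012]), array([0.475, 0.38 , 0.012]), array([0.53 , 0.256, 0.012]), array([0.518, 0.384, 0.012])] [0.502 0.318 0.012]
az 94.81047525940807
bat [ 0.476 -0.044  0.012]
[ 0.586 -0.102  0.032] [0.64  0.059 0.032] 0.16943953872691744 az 71.59311177204994
cup [ 0.488 -0.318  0.08 ]
3.3833
```

View pics/w2.png

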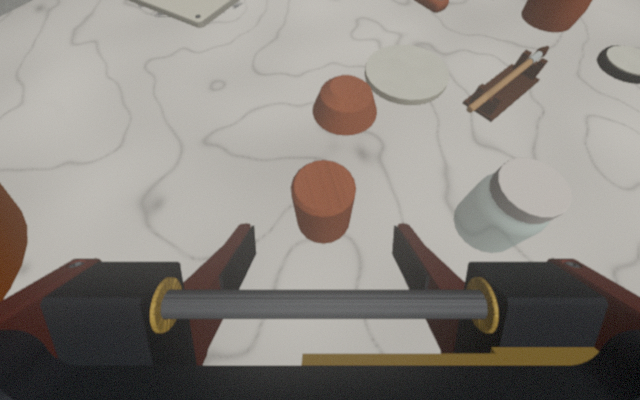

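```bash
python3 - <<'E'
from h import *
np.set_printoptions(precision=3,suppress=True)
K=camera_info("wrist")["intrinsics"];T=np.load("T2.npy")
c=ray(K,T,(323.5,184),.08);b=ray(K,T,(323,241),0.0);print(c,b)
p=np.array([*(c[:2]+[.487,-.317])/2,.043])
M=tilt(np.radians(120),1,flip=-1)
print(p,lin(p,M,v=.12,until_force=8), get_tcp_pos()-tcp(p,M))
command_gripper(0.0);w=get_grip_width();print("w",w*88,get_finger_force(),get_ft_force(),get_time())
assert 55<w*88<68
lin(p+[0,0,.2],M,v=.25)
az=np.radians(94.8);L=tilt(az,-1,flip=-1)
cr=np.array([.502,.321,.041])
go(cr+[0,0,.16],L)
cv2.imwrite("pics/s3.png",read_camera("side")[:,:,::-1])
print(get_time(),get_grip_width()*88,get_joint_pos())
E
```

```text
[ 0.491 -0.324  0.08 ] [ 0.504 -0.348  0.   ]
[ 0.489 -0.321  0.043] False [ 0.001 -0.001  0.   ]
w 60.728537329302135 29.998637717217207 [ 0.03  -0.855  0.62 ] 5.1667
8.4583 60.6067481749581 [ 0.807  0.693  1.481 -0.557  1.556  0.907]
```

View pics/s3.png

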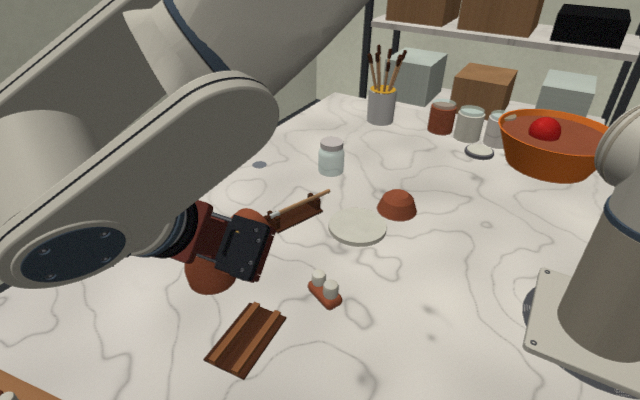

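Side view: the tumbler is held over the cradle, hidden behind the gripper. Vase and clay are untouched. Next: lower, release, regrasp.

```bash
python3 - <<'E'
from h import *
np.set_printoptions(precision=3,suppress=True)
az=np.radians(94.8);L=tilt(az,-1,flip=-1)
cr=np.array([.502,.321,.041])
f0=get_ft_force()
lin(cr+[0,0,.02],L,v=.2)
hit=lin(cr+[0,0,-.006],L,v=.03,until_force=4)
p=get_tcp_pos();print(hit,p-tcp(cr,L),get_ft_force()-f0)
command_gripper(1.0)
g=p-.019*L[:,2]
lin(g,L,back=.12,v=.2)
T=wristT();im=read_camera("wrist");np.save("T4.npy",T)
print(get_time(),get_grip_width())
np.save("g.npy",g)
cv2.imwrite("pics/w4.png",im[:,:,::-1])
E
```

```text
True [-0.    -0.    -0.003] [-0.264  2.011  7.32 ]
11.4667 1.0012602629337266
```

View pics/w4.png

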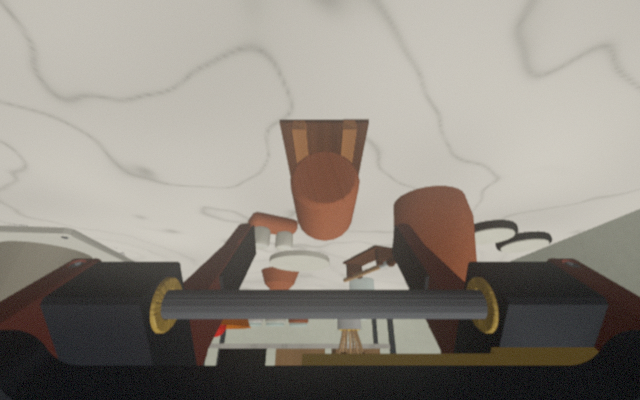

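Wrist view: the tumbler lies centred on the rails, foot end at (324,178), and the vase's left edge is at column 394. I'll check the vase clearance before regrasping.

```bash
python3 - <<'E'
from h import *
np.set_printoptions(precision=3,suppress=True)
K=camera_info("wrist")["intrinsics"];T=np.load("T4.npy");g=np.load("g.npy")
az=np.radians(94.8);u=np.array([np.cos(az),np.sin(az),0]);w=np.array([-np.sin(az),np.cos(az),0])
# silhouettes: left edge point where the ray passes vase axis depth y=.245
o=T[:3,3]
for uv in [(394,205),(394,225),(420,188),(462,195),(473,240)]:
    d=T[:3,:3]@(np.array([1,-1,-1])*(np.linalg.inv(K)@[*uv,1])); t=(.245-o[1])/d[1]; p=o+t*d
    print(uv,p,"lateral",(p-g)@w)
for e in(55,62,70):
    M=tilt(az,1,np.radians(e),flip=-1)
    for back in(0,.12):
        r=inverse_kinematics(tcp([*g[:2],.039],M,back),q(M)); print(e,back,r)
E
```

```text
(394, 205) [0.599 0.245 0.008] lateral -0.09042821674925261
(394, 225) [0.596 0.245 0.035] lateral -0.08699767076215752
(420, 188) [ 0.638  0.245 -0.02 ] lateral -0.12956288435064323
(462, 195) [ 0.695  0.245 -0.012] lateral -0.1864298640361324
(473, 240) [0.694 0.245 0.052] lateral -0.1848853620637728
55 0 [ 0.269  0.714  1.916  1.07   0.698 -0.726]
55 0.12 [ 0.141  0.524  1.933  0.86   0.856 -0.581]
62 0 [ 0.324  0.684  1.903  0.889  0.628 -0.514]
62 0.12 [ 0.221  0.484  1.913  0.701  0.805 -0.374]
70 0 [ 0.389  0.663  1.879  0.632  0.585 -0.225]
70 0.12 [ 0.317  0.459  1.88   0.492  0.782 -0.116]
```

```bash
python3 - <<'E'
from h import *
np.set_printoptions(precision=3,suppress=True)
g=np.load("g.npy");az=np.radians(94.8);u=np.array([np.cos(az),np.sin(az),0])
M=tilt(az,1,np.radians(65),flip=-1); G=np.array([*g[:2],.039])+.006*u
P=tilt(np.radians(5),-1,np.radians(25),flip=-1); b=np.array([.477,-.042,.012+.032])
for dz in(0,.05,.15): print("place ik",dz,inverse_kinematics(tcp(b+[0,0,dz],P),q(P)))
movel(get_tcp_pos()+[0,0,.15],v=.3)
go(G+[0,0,.10],M,back=.12)
lin(G,M,back=.10,v=.25)
hit=lin(G,M,v=.12,until_force=6)
print(hit,get_tcp_pos()-tcp(G,M),get_time())
if not hit:
    f=get_ft_force();command_gripper(0.0);print(get_grip_width()*88,get_ft_force()-f,get_time())
T=wristT();im=read_camera("wrist");cv2.imwrite("pics/w5.png",im[:,:,::-1])
E
```

```text
place ik 0 [-0.042  1.056  1.394 -0.121  1.821  1.486]
place ik 0.05 [-0.042  0.98   1.416 -0.123  1.874  1.479]
place ik 0.15 [-0.042  0.839  1.433 -0.129  1.998  1.462]
False [0.    0.    0.001] 14.7083
60.265633376100624 [-1.008 -2.685  2.452] 15.25
```

```bash
python3 - <<'E'
from h import *
np.set_printoptions(precision=3,suppress=True)
p=get_tcp_pos(); movel(p+[0,0,.22],v=.25)
P=tilt(np.radians(5),-1,np.radians(25),flip=-1); b=np.array([.477,-.042,.012+.032])
go(b+[0,0,.10],P)
print(get_time(),get_grip_width()*88,get_joint_pos(),get_ft_force())
a=read_camera("scene");s=read_camera("side")
cv2.imwrite("pics/s6.png",np.hstack([a[100:340,150:550],s[80:320,200:600]])[:,:,::-1])
E
```

```text
17.775 60.49887575869218 [-0.041  0.908  1.429 -0.124  1.932  1.47 ] [ 0.089  0.883 -2.031]
```

View pics/s6.png

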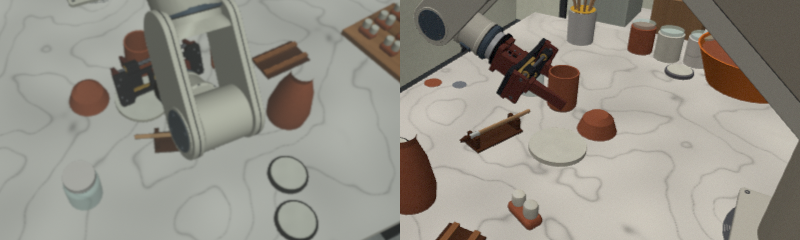

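Both views show the tumbler upright, mouth up above the bat, clear of everything. Next: lower until light contact, then release.

```bash
python3 - <<'E'
from h import *
np.set_printoptions(precision=3,suppress=True)
P=tilt(np.radians(5),-1,np.radians(25),flip=-1); b=np.array([.477,-.042,.012+.032])
lin(b+[0,0,.02],P,v=.15)
f=get_ft_force()
hit=lin(b+[0,0,-.006],P,v=.015,until_force=2)
p=get_tcp_pos();print(hit,p-tcp(b,P),get_ft_force()-f,get_time())
wait(.2);print(get_ft_force()-f)
command_gripper(1.0)
movel(p-.12*P[:,2],v=.15)
T=wristT();im=read_camera("wrist");np.save("T7.npy",T);cv2.imwrite("pics/w7.png",im[:,:,::-1]);print(get_time())
E
```

```text
True [-0.    -0.    -0.001] [ 1.392 -0.956  7.988] 19.8167
[ 2.417 -0.268  7.172]
21.65
```

View pics/w7.png

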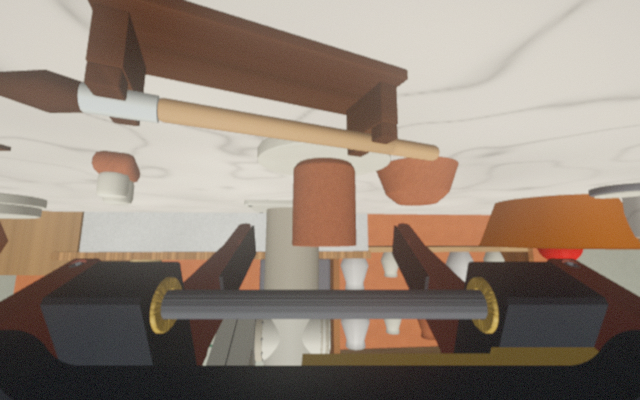

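Wrist view (camera rolled over): the tumbler stands mouth up, foot centred on the bat at column 324 (bat columns 258–390). The brush is still in its rest. Next: rise, hover over the brush, and fit its line in the image.

```bash
python3 - <<'E'
from h import *
np.set_printoptions(precision=3,suppress=True)
movel(get_tcp_pos()+[0,0,.2],v=.3)
a=np.radians(71.6)
c=np.array([.617,-.009,.034])+.02*np.array([np.cos(a),np.sin(a),0])
cup=np.array([.477,-.042,.018]); d=np.radians
for f in(1,-1):
    M=tilt(a,-1,d(75),flip=f); print("pick",f,inverse_kinematics(tcp(c,M),q(M)),inverse_kinematics(tcp(c,M,.15),q(M)))
    for az in(60,90,120,150,180,210):
        h=np.array([np.cos(d(az)),np.sin(d(az)),0]);ax=np.sin(d(20))*h+[0,0,np.cos(d(20))]
        g=cup-.0135*h+[0,0,.002]+.12*ax
        N=tilt(d(az),1,d(35),flip=f)
        print(az,f,inverse_kinematics(tcp(g,N),q(N)),inverse_kinematics(tcp(g+.1*ax,N),q(N)))
print(get_time(),get_joint_pos())
E
```

```text
pick 1 [ 0.107  0.747  1.655 -0.312  0.874 -2.496] [ 0.16   0.569  1.572 -0.256  1.136 -2.537]
60 1 [-0.57   0.601  2.144  1.267  1.03   2.037] [-0.492  0.392  2.128  1.206  1.068  2.297]
90 1 [-0.509  0.673  1.916  0.84   1.289  2.069] [-0.452  0.488  1.936  0.851  1.373  2.218]
120 1 [-0.387  0.744  1.723  0.527  1.527  1.964] [-0.352  0.569  1.772  0.553  1.623  2.049]
150 1 [-0.237  0.794  1.597  0.235  1.687  1.766] [-0.222  0.622  1.665  0.251  1.786  1.802]
180 1 [-0.078  0.808  1.564 -0.065  1.728  1.516] [-0.082  0.635  1.637 -0.07   1.827  1.506]
210 1 [ 0.078  0.781  1.63  -0.362  1.637  1.278] [ 0.054  0.608  1.693 -0.385  1.733  1.222]
pick -1 [ 0.107  0.747  1.655 -0.312  0.874  0.645] [ 0.16   0.569  1.572 -0.256  1.136  0.605]
60 -1 [-0.57   0.601  2.144  1.267  1.03  -1.105] [-0.492  0.392  2.128  1.206  1.068 -0.844]
90 -1 [-0.509  0.673  1.916  0.84   1.289 -1.073] [-0.452  0.488  1.936  0.851  1.373 -0.923]
120 -1 [-0.387  0.744  1.723  0.527  1.527 -1.177] [-0.352  0.569  1.772  0.553  1.623 -1.092]
150 -1 [-0.237  0.794  1.597  0.235  1.687 -1.376] [-0.222  0.622  1.665  0.251  1.786 -1.34 ]
180 -1 [-0.078  0.808  1.564 -0.065  1.728 -1.626] [-0.082  0.635  1.637 -0.07   1.827 -1.636]
210 -1 [ 0.078  0.781  1.63  -0.362  1.637 -1.863] [ 0.054  0.608  1.693 -0.385  1.733 -1.919]
22.4667 [-0.025  0.871  1.103 -0.137  2.299  1.431]
```

```bash
python3 - <<'E'
from h import *
np.set_printoptions(precision=3,suppress=True)
a=np.radians(71.6);u=np.array([np.cos(a),np.sin(a),0]);n=np.array([-u[1],u[0],0])
c=np.array([.617,-.009,.034])
M=tilt(a,-1,np.radians(75),flip=-1)
go(c+.02*u,M,back=.15)
T=wristT();im=cv2.cvtColor(read_camera("wrist"),cv2.COLOR_RGB2BGR);np.save("T8.npy",T);cv2.imwrite("pics/w8.png",im)
K=camera_info("wrist")["intrinsics"];hsv=cv2.cvtColor(im,cv2.COLOR_BGR2HSV)
for s in(-.09,-.05,0,.04,.06,.085): 
    x,y=proj(K,T,c+s*u-[0,0,.002]); print(s,round(x),round(y),hsv[int(y),int(x)] if 0<=y<400 and 0<=x<640 else None)
# per-station cross section: rectify a strip along the brush at z=.036 (1 px = 1 mm)
S=np.arange(-.13,.13,.001);W=np.arange(-.04,.04,.001)
mp=np.array([[proj(K,T,np.array([c[0],c[1],.036])+s*u+w*n) for s in S] for w in W],np.float32)
st=cv2.remap(im,mp,None,cv2.INTER_LINEAR);cv2.imwrite("pics/strip.png",cv2.resize(st,None,fx=3,fy=3))
print(get_time())
E
```

```text
-0.09 324 259 [ 15  86 163]
-0.05 324 235 [ 15  91 149]
0 323 201 [ 15  91 148]
0.04 323 168 [ 16  94 136]
0.06 323 151 [ 42   8 159]
0.085 323 126 [10 70 91]
23.5917
```

View pics/strip.png

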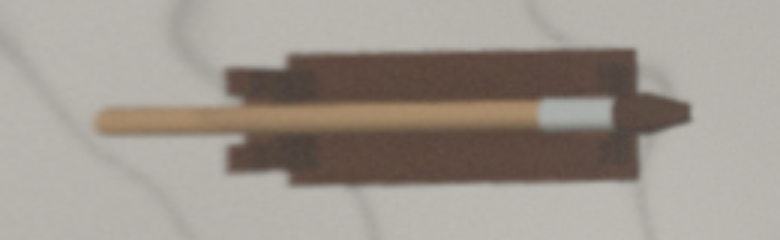

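Strip (3 px per mm): butt at px 95, tip at px 690, handle lateral offset 0 at the butt to −2.3 mm at the ferrule. So the brush azimuth is about 70.8° and the grasp offset −1.6 mm. Supports are clear of the grasp at s=+20 mm.

```bash
python3 - <<'E'
from h import *
np.set_printoptions(precision=3,suppress=True)
d=np.radians;a=d(71.6);u=np.array([np.cos(a),np.sin(a),0]);n=np.array([-u[1],u[0],0])
G=np.array([.617,-.009,.034])+.02*u-.0016*n
M=tilt(d(70.8),-1,d(75),flip=-1)
hit=lin(G,M,v=.12,until_force=6);print(hit,get_tcp_pos()-tcp(G,M))
assert not hit
f=get_ft_force();command_gripper(0.0);print(get_grip_width()*88,get_finger_force(),get_ft_force()-f,get_time())
assert get_grip_width()*88>6
lin(G+[0,0,.06],M,v=.15); lin(G+[0,0,.22],M,v=.3)
h=np.array([np.cos(d(120)),np.sin(d(120)),0]);ax=np.sin(d(20))*h+[0,0,np.cos(d(20))]
g=np.array([.477,-.042,.020])-.0135*h+.12*ax
N=tilt(d(120),1,d(35),flip=-1)
go(g+.13*ax,N)
print(get_grip_width()*88,get_time())
# check butt and tip in both cameras: project expected brush, compare with wood colour
for nme in("scene","side"):
    im=read_camera(nme);cv2.imwrite(f"pics/{nme}9.png",im[:,:,::-1]);ci=camera_info(nme)
    hsv=cv2.cvtColor(im,cv2.COLOR_RGB2HSV)
    for s in(-.13,-.121,-.115,-.09,-.05):
        x,y=proj(ci["intrinsics"],ci["T"],g+.13*ax+s*ax);xi,yi=int(round(x)),int(round(y))
        print(nme,s,xi,yi,[tuple(map(int,hsv[yi,xi+k])) for k in range(-6,7,3)])
E
```

```text
False [0.001 0.    0.001]
9.320019260030527 29.998922646045685 [ 0.64  -1.338  0.137] 26.1833
8.955739342022765 28.8417
scene -0.13 298 153 [(43, 10, 173), (45, 9, 166), (45, 10, 158), (45, 9, 163), (45, 9, 168)]
scene -0.121 299 149 [(43, 10, 172), (43, 11, 170), (20, 36, 148), (39, 11, 165), (43, 11, 161)]
scene -0.115 299 147 [(47, 10, 172), (38, 12, 166), (17, 88, 130), (25, 20, 150), (47, 11, 169)]
scene -0.09 302 136 [(43, 10, 175), (23, 21, 146), (17, 92, 127), (34, 13, 159), (43, 10, 175)]
scene -0.05 305 119 [(60, 8, 64), (75, 9, 54), (90, 5, 54), (80, 14, 54), (90, 9, 54)]
side -0.13 363 184 [(18, 20, 188), (21, 19, 188), (21, 21, 191), (21, 19, 189), (18, 21, 178)]
side -0.121 364 181 [(18, 20, 187), (16, 39, 145), (14, 112, 82), (19, 20, 177), (20, 21, 180)]
side -0.115 364 180 [(19, 21, 190), (17, 44, 146), (15, 114, 87), (16, 22, 173), (20, 21, 183)]
side -0.09 365 171 [(20, 20, 190), (18, 30, 169), (14, 113, 86), (22, 23, 167), (24, 19, 187)]
side -0.05 367 158 [(18, 21, 183), (16, 40, 152), (15, 113, 79), (17, 25, 166), (21, 19, 186)]
```

The brush is held where expected in both cameras, with the butt end matching to about 1 mm. Insert, release, retreat.

```bash
python3 - <<'E'
from h import *
np.set_printoptions(precision=3,suppress=True)
d=np.radians
h=np.array([np.cos(d(120)),np.sin(d(120)),0]);ax=np.sin(d(20))*h+[0,0,np.cos(d(20))]
g=np.array([.477,-.042,.020])-.0135*h+.12*ax
N=tilt(d(120),1,d(35),flip=-1)
hit=lin(g+.015*ax,N,v=.12,until_force=5);print(hit,get_time())
assert not hit
f=get_ft_force();hit=lin(g-.004*ax,N,v=.02,until_force=1.5)
p=get_tcp_pos();print(hit,(p-tcp(g,N))@ax,get_ft_force()-f)
wait(.2);command_gripper(1.0);wait(.3)
movel(p-.12*N[:,2],v=.15); movel(get_tcp_pos()+[0,0,.1],v=.3); wait(.3)
np.save("T10.npy",wristT());w=read_camera("wrist");s=read_camera("side");c=read_camera("scene")
cv2.imwrite("pics/end.png",np.hstack([s[80:320,230:500],w[:240,200:460],c[80:320,170:440]])[:,:,::-1]);print(get_time())
E
```

```text
False 30.05
True -0.001448149050485069 [0.381 0.412 2.422]
34.475
```

Ten pictures viewed, so the last check is numeric: colours at the expected places, brush lean by triangulation, and bystanders against the first pictures.

```bash
python3 - <<'E'
from h import *
np.set_printoptions(precision=3,suppress=True)
L={}
for n in("scene","side"):
    im=cv2.cvtColor(read_camera(n),cv2.COLOR_RGB2BGR);old=cv2.imread(f"pics/{n}0.png");ci=camera_info(n);K,T=ci["intrinsics"],ci["T"]
    hsv=cv2.cvtColor(im,cv2.COLOR_BGR2HSV)
    for k,p in dict(wall30=(.477,-.042,.03),wall60=(.477,-.042,.06)).items():
        x,y=map(round,proj(K,T,np.array(p)));print(n,k,x,y,hsv[y,x])
    # cup silhouette centre by terracotta columns at mid height
    x,y=map(round,proj(K,T,np.array([.477,-.042,.05])));row=hsv[y,x-45:x+45];t=np.where((row[:,0]<12)&(row[:,1]>100))[0];print(n,"cup cols",x-45+t.min(),x-45+t.max(),"expected",x)
    x,y=map(round,proj(K,T,np.array([.477,-.042,.092])))
    # silver ferrule/wood above the rim: new pixels
    box=(slice(max(y-85,0),y+15),slice(x-70,x+70))
    m=(hsv[box][...,0]>12)&(hsv[box][...,0]<20)&(hsv[box][...,1]>70)&(hsv[box][...,2]>75)
    p=np.argwhere(m);
    if len(p): print(n,"rim px",x,y,"wood n",len(p),"top",p[p[:,0].argmin()][::-1]+[x-70,max(y-85,0)],"bottom",p[p[:,0].argmax()][::-1]+[x-70,max(y-85,0)])
    df=np.abs(im.astype(int)-old).max(2)
    for k,q3 in dict(vase=(.647,.245,.06),jar=(.655,-.23,.05),bowl=(.428,-.149,.03),clay=(.44,.174,.02)).items():
        x,y=map(round,proj(K,T,np.array(q3)));r=df[max(y-30,0):y+30,max(x-30,0):x+30];print(n,k,"changed frac",(r>40).mean().round(3))
print(get_tcp_pos(),get_time())
E
```

```text
scene wall30 292 190 [  9 109 103]
scene wall60 291 182 [ 15  97 123]
scene cup cols 247 302 expected 292
scene rim px 291 173 wood n 159 top [306 143] bottom [290 182]
scene vase changed frac 0.0
scene jar changed frac 0.0
scene bowl changed frac 0.056
scene clay changed frac 0.617
side wall30 359 217 [  8 167  81]
side wall60 360 206 [ 10 161  84]
side cup cols 314 403 expected 359
side rim px 361 194 wood n 15 top [360 187] bottom [301 205]
side vase changed frac 0.0
side jar changed frac 0.028
side bowl changed frac 0.111
side clay changed frac 0.0
[ 0.504 -0.089  0.288] 34.575
```

```bash
python3 -c "
from station import *
print(job_done())"
```

```text
the job is handed in; nothing more can be done
None
```

I handed the job in at about 34.6 s with the tumbler mouth up on the bat, the brush standing in it bristles up, and the arm clear; the final check was by pixel comparison only, which confirmed the vase, jar and clay unmoved, while a small change around the bowl is probably the tumbler and brush in the way.

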